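# Clamp a panel in the drilling jig

### The arm

A 6-joint arm with a two-finger parallel gripper is mounted at the origin on the work surface. World frame = base frame: x ahead of the robot, y to its left, z up, the work surface at z = 0. Lengths are in m, angles in rad, forces in N, time in s.
With the tool pointing down it reaches from about 0.4 to 0.825 m from the base axis. Payload 7 kg.
Tool frame: the origin (TCP) lies on the centre line of the jaws, within the pads' length; the fingertips stand 22 mm ahead of it and the grasp point (between the pads) lies 3 mm ahead of it; z points along the fingers, y is the line along which they close (so a half turn about z gives the same grasp; the last joint's range is limited). The gripper opens to 88 mm and grips with 3 to 60 N. Pads are 19 mm wide; open, the fingers measure 130 mm over their backs; the gripper's body (78 mm by 193 mm) begins 47 mm behind the grasp point.
Start: joints at [1.521, 0.359, 0.012, 0, -1.224, -0.288], TCP at [0.224, 0.637, 0.209] pointing down, gripper open.
Joint ranges: [-3.07, 3.07], [-1.43, 2.12], [-1.02, 1.25], [-3.03, 1.67], [-3.05, -0], [-3.03, 3.03]. Speed limits (rad/s): [2.39, 2.39, 3.01, 3.14, 3.14, 3.14].

### API

Orientations are given as [roll, pitch, yaw] about the fixed x, y, z axes, in that order (R = Rz(yaw) Ry(pitch) Rx(roll)).
In Python, from station import arm gives the robot as it stands.
- The arm moves only by the tool arm_command, never from a script. Its argument "series" is one flat list of numbers, 7 for each row, row after row: the turn, a rotation vector about the tool's x, y, z each as a share of 90 degrees, from -1 to 1, then the shift along the tool's x, y, z each as a share of 0.1 m, from -1 to 1, then the opening, from 0 (shut) to 1 (fully open). A call has 1 to 8 rows; each row is the pose to reach, as a shift and turn from the pose commanded when the call began, along the tool's axes at that moment; what a row does not reach only later rows make up. A row lasts 1/8 s, in which the tool goes at most 62.5 mm and 10.7 degrees, less where a joint would pass 70% of its speed; a pose out of reach is approached as far as the arm can. A call with a number of a shift or a turn outside -1 to 1 is refused whole. A call with a gripper value outside its range is refused whole. The fingers move at their own pace and stop on an object; "force" is the grip in N (left out, the last holds). Time passes only in rows, so rows that repeat a pose let the fingers close. It gives the time, the measured TCP pose, the force, the opening and the grip force at its end, in the units of the state.
- arm.get_state(): the state, without advancing time (a new reading comes with each control period).
- arm.grab_frame(name): name is "scene" or "side" or "wrist"; returns the picture (400x640x3 uint8, blue, green, red); there is no depth.
- arm.camera_model(name): a dict with "fovy" (degrees; the focal length in pixels is half the picture's height over the tangent of half this angle, whatever the lens; pixels are square), "cx", "cy" (the principal point, pixels), "D" ([k1, k2, p1, p2, k3] as OpenCV has them; the pictures are not rectified), "pose" (4x4, takes a point from camera to world coordinates). Camera axes: x right, y down, z forward; pixel columns grow to the right and rows downward; lengths in m; the calibration is good to about 2 mm. A picture is of the moment at which its call begins: read the wrist's pose just before it. camera_model takes no time and is no camera call; for the wrist camera it gives the pose at the moment of the call.
- arm.job_done(): hands the job in; it is judged then, once.
The state is a dict: "t": time; "q": joint angles; "qd": joint speeds; "joint_efforts": joint torques, N m; "eef_pos": TCP position; "ee_rot": TCP orientation; "force": force on the tool from outside, world axes, zero at the start; "moment": the same for the moment, N m; "width": finger opening in m; "gripper_force": force on a finger pad.
Only numpy, scipy, OpenCV 4.12 (cv2) and the standard library are available. Lean on these libraries where they do the work, as an engineer would, in place of code of your own. Each camera call takes 0.05 s, during which the arm holds its last target. There are 200 camera calls.

### The job

Get the loose wooden panel held ready for drilling: slide it on the jig until it is fully home, flush against both the long back fence and the low side stop, and then press the clamp's raised lever down until its catch holds it down by itself, with the rubber foot on the panel. Leave the tape roll, glue bottle, offcut and screwdriver where they are.

Things in the scene. Friction and masses are not known exactly. Their poses are not given: they have to be found in the camera images.
- jig: The jig, fixed to the bench: a plywood base 18 mm thick, spanning x = -205 to +135 and y = -175 to +185 mm; origin on the bench top, under the base. Its x axis points from the open front edge to the back fence. On it stand the fence, the side stop and, behind the fence at y = 0, the steel clamp bracket (60 mm wide, up to 92 mm above the bench).
- fence (a point): Middle of the back fence's stop face, at its foot on top of the base (jig frame x +50, y 0, z +18 mm). The fence is a wooden bar along the jig's y; the face looks to the jig's -x. 22 mm thick, from y = -135 to +125 mm, its top 48 mm above the bench. Axes as the jig's.
- side_stop (a point): Point on the side stop's stop face, at its foot on top of the base (jig frame x -25, y +70, z +18 mm). The stop is a low wooden bar along the jig's x; the face looks to the jig's -y. 20 mm thick, from x = -175 to +50 mm, its top 30 mm above the bench. Axes as the jig's.
- seat (a point): Point on the top of the jig's base (jig frame: x -25, y 0, z +18 mm) where the panel's origin lies when the panel is fully home: its +x edge against the fence and its +y edge against the side stop. Axes as the jig's.
- panel: The panel, a loose flat wooden board 150 (x) x 140 (y) x 18 mm thick, about 0.25 kg, lying flat on the jig's base, short of both stops (30 to 65 mm from the fence, 20 to 50 mm from the side stop) and turned by up to 0.25 rad. Origin at the centre of its underside.
- clamp_lever (a joint): Angle of the clamp lever: 0 = raised (as it starts, sloping up towards the front of the jig), 0.6 rad = fully down (level). A spring pushes it up, 6 to 9 N at the grip, until about 0.4 rad; past that the over-centre catch pulls it down to the end and holds it. Let go earlier, it springs back up.
- clamp_hinge (a point): The lever's hinge, in the bracket behind the fence: jig frame x +100, y 0, z +80 mm, turning about the jig's y axis. Axes as the jig's.
- clamp_press (a point): Where to press: top of the lever's black grip, 125 mm from the hinge along the lever and 9 mm above its middle line; moves with the lever. The grip is 30 mm wide, 18 mm thick, 85 to 160 mm from the hinge. Lever raised, the point is 158 mm above the bench; fully down, 89 mm. Its own -x axis runs along the lever away from the hinge (level when down), its y along the hinge.
- clamp_foot: The clamp's rubber foot under the lever, 22 mm across, 72 mm from the hinge; origin at the centre of its underside. It gives up to 6 mm on a spring, and presses a panel below it with about 9 N when the lever is fully down.
- tape_roll: Bystander: roll of paper tape, 68 mm across, 25 mm high, lying flat on the jig's base beyond the side stop. Origin at the centre of its underside.
- glue_bottle: Bystander: yellow glue bottle, 56 mm across, 160 mm tall, standing on the bench to the jig's -y side. Origin at the centre of its underside.
- offcut: Bystander: wooden offcut 90 (x) x 45 (y) x 30 mm on the bench to the jig's -y side. Origin at the centre of its underside.
- screwdriver: Bystander: screwdriver, lying on the bench to the jig's +y side.
Not all that is in view belongs to the job. Of the things that look like the panel, the smallest one is meant.

How it is judged:
By the outcome, as a careful person would: the job done as asked, in the order asked, and still so for the second after the job is handed in, with the robot touching nothing.
It also fails if it takes over 61 s, if anything falls off the work surface, if the arm or the gripper's body presses on something with over 40 N, if the wrist force passes 120 N, or if a joint passes its speed limit or range.

## Working session

There is one attempt and no reset: what is moved stays moved. The work goes in short steps, Python scripts to look and compute and a tool call to move; the robot and the scene stay as the last step left them, time stands still between calls to the robot, and variables do not carry over. Pictures are saved under pics/ and viewed, at most 10 in all, crops included, and the job is handed in when it is done.

Besides the shell and the picture viewer there is one more tool, called after "Emit:" by a JSON object that holds its "fn" and its "kwargs". arm_command: Moves the arm, as the interface text tells. Its arguments: {"type":"object","properties":{"series":{"type":"array"},"force":{"type":"number"}},"required":["series"]}

```bash
mkdir -p pics; python3 - <<'E'
from station import arm
import cv2,numpy as np
for n in("scene","side"):
    cv2.imwrite(f"pics/{n}0.png",arm.grab_frame(n)); m=arm.camera_model(n); print(n,m["fovy"],m["cx"],m["cy"],m["D"],np.round(m["pose"],3).tolist())
s=arm.get_state();print(s["t"],s["eef_pos"],s["ee_rot"],s["width"])
E
```

```text
scene 46.869572897539285 317.23148506230643 203.3044283569843 [0.04054995 0.         0.         0.         0.        ] [[0.649, 0.637, -0.416, 1.02], [0.761, -0.554, 0.338, -0.394], [-0.015, -0.536, -0.844, 1.213], [0.0, 0.0, 0.0, 1.0]]
side 55.761220228925765 322.3213954626721 202.24801694242714 [-0.08863319  0.          0.          0.          0.        ] [[0.826, -0.436, 0.358, 0.134], [-0.564, -0.635, 0.528, -0.468], [-0.003, -0.638, -0.77, 0.893], [0.0, 0.0, 0.0, 1.0]]
0.1 [0.2235799  0.63640758 0.20831264] [ 3.14009099e+00 -1.63573438e-04 -3.37883672e-01] 0.08752852003476722
```

View pics/scene0.png

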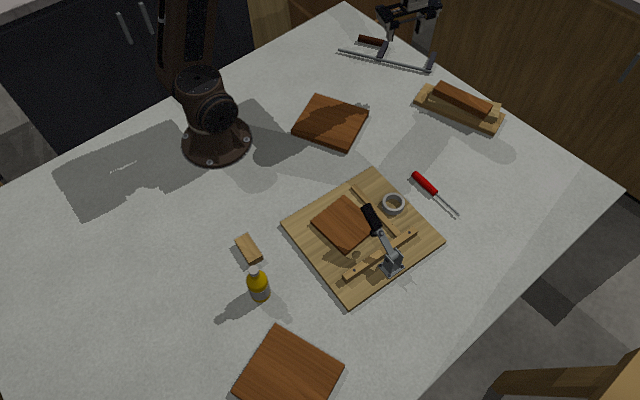

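View pics/side0.png

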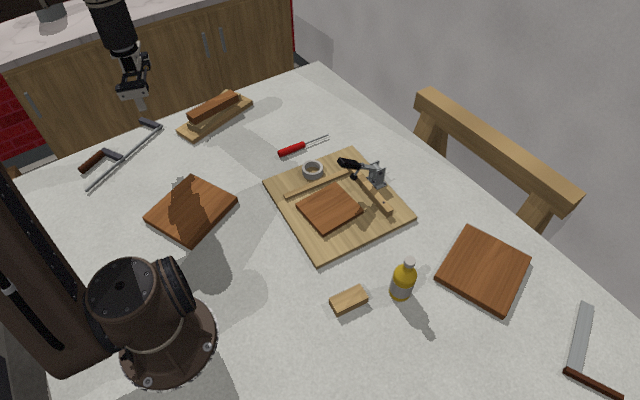

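Three things look like the panel: scene pixels (330,122), (343,224) and (288,368). The one at (343,224) is the smallest and lies on the jig, so it fits the description. I'll confirm it in enlarged crops.

```bash
python3 - <<'E'
import cv2
a=cv2.imread("pics/scene0.png")[165:315,275:455]; cv2.imwrite("pics/c1.png",cv2.resize(a,None,fx=4,fy=4,interpolation=cv2.INTER_CUBIC))
a=cv2.imread("pics/side0.png")[135:270,255:425]; cv2.imwrite("pics/c2.png",cv2.resize(a,None,fx=4,fy=4,interpolation=cv2.INTER_CUBIC))
E
```

```text
(no output)
```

View pics/c1.png

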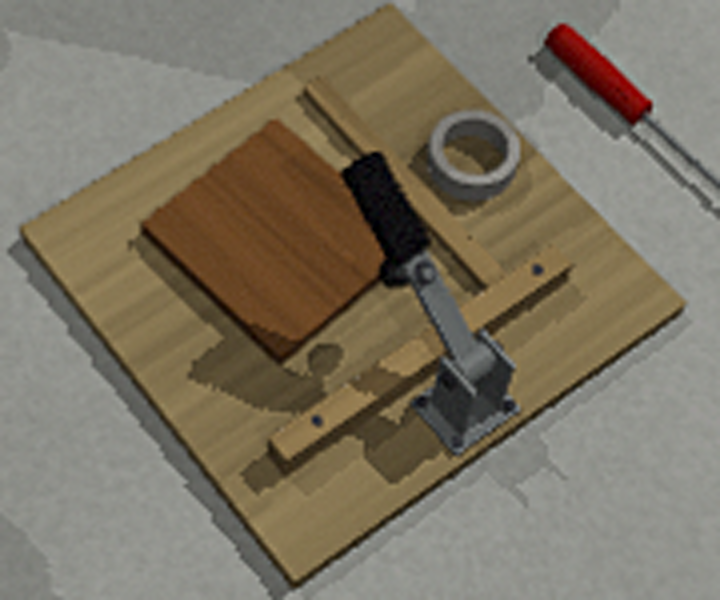

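View pics/c2.png

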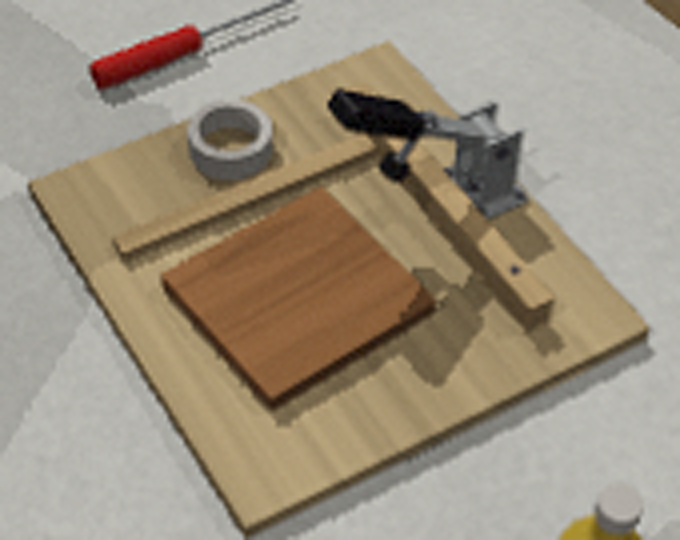

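The scene crop shows the small panel's top corners at about (272,121), (143,228) and (283,360), with the fourth under the lever. The jig's top corners are (22,230), (390,5), (684,308) and (296,582). The side crop shows all four panel corners: (163,280), (325,190), (435,300) and (272,402). It is the only panel on the jig, so it is the one meant. Next I fit the poses.

```bash
cat > h.py <<'E'
from station import arm
import cv2,numpy as np
from scipy.optimize import least_squares
M={n:arm.camera_model(n) for n in("scene","side")}
def K(m):
    f=200/np.tan(np.radians(m["fovy"])/2); return np.array([[f,0,m["cx"]],[0,f,m["cy"]],[0,0,1]])
def proj(P,m):
    T=np.linalg.inv(np.array(m["pose"])); return cv2.projectPoints(np.array(P,float),cv2.Rodrigues(T[:3,:3])[0],T[:3,3],K(m),np.array(m["D"],float))[0][:,0]
def place(v,P):
    c,s=np.cos(v[2]),np.sin(v[2]); P=np.array(P,float); return np.c_[v[0]+c*P[:,0]-s*P[:,1],v[1]+s*P[:,0]+c*P[:,1],P[:,2]]
def fit(obs,x0):  # obs: list of (model, pts, pix)
    r=least_squares(lambda v:np.concatenate([(proj(place(v,P),m)-np.array(p)).ravel() for m,P,p in obs]),x0); return r.x,r.fun
E
python3 - <<'E'
from h import *
c1=lambda p:np.array(p)/4+[275-.375,165-.375]; c2=lambda p:np.array(p)/4+[255-.375,135-.375]
J=np.array([[-205,185,18],[135,185,18],[135,-175,18],[-205,-175,18]])/1e3
P=np.array([[-75,70,36],[75,70,36],[75,-70,36],[-75,-70,36]])/1e3
j1=c1([[390,5],[684,308],[296,582],[22,230]]);j2=c2([[30,185],[390,42],[648,330],[248,530]])
p1=c1([[272,121],[283,360],[143,228]]);p2=c2([[163,280],[325,190],[435,300],[272,402]])
S,D=M["scene"],M["side"]
for n,o in(("j both",[(S,J,j1),(D,J,j2)]),("j s",[(S,J,j1)]),("j d",[(D,J,j2)]),("p both",[(S,P[[0,2,3]],p1),(D,P,p2)]),("p s",[(S,P[[0,2,3]],p1)]),("p d",[(D,P,p2)])):
    x,f=fit(o,[.6,0,0]);print(n,np.round(x,4),"max px",abs(f).max().round(2))
    if n=="j both": jig=x
    if n=="p both":
        d=x[:2]-jig[:2];c,s=np.cos(jig[2]),np.sin(jig[2]);print("panel in jig",c*d[0]+s*d[1],-s*d[0]+c*d[1],x[2]-jig[2])
E
```

```text
j both [ 0.6228  0.1135 -0.0867] max px 1.91
j s [ 0.6249  0.1125 -0.0874] max px 1.38
j d [ 0.6207  0.114  -0.0853] max px 1.28
p both [0.5419 0.0938 0.0439] max px 1.87
panel in jig -0.07892470079645081 -0.02671923990889309 0.1306160356948382
p s [0.5453 0.0928 0.0499] max px 0.84
p d [0.5394 0.0936 0.0318] max px 1.2
```

Emit:
{"fn": "arm_command", "kwargs": {"series": [0,0,0,0.9,1,0,0.6,0,0,0,0.9,1,0,0.6,0,0,0,0.9,1,0,0.6], "force": 20}}

```text
t: 0.48
eef_pos: [0.2764, 0.5094, 0.2094]
ee_rot: [3.141, 0.0, -0.34]
force: [1.3, 0.4, -0.0]
width: 0.0633
gripper_force: 0.0
```

Emit:
{"fn": "arm_command", "kwargs": {"series": [0,0,0,0.9,1,0,0.6,0,0,0,0.9,1,0,0.6,0,0,0,0.9,1,0,0.6]}}

```text
t: 0.85
eef_pos: [0.3279, 0.3859, 0.2094]
ee_rot: [-3.142, 0.0, -0.34]
force: [-0.6, 1.4, -0.1]
width: 0.0527
gripper_force: 0.0
```

Emit:
{"fn": "arm_command", "kwargs": {"series": [0,0,0,0.9,1,0,0.6,0,0,0,0.9,1,0,0.6,0,0,0,0.9,1,0,0.6]}}

```text
t: 1.23
eef_pos: [0.3796, 0.2623, 0.2093]
ee_rot: [-3.142, 0.0, -0.34]
force: [0.6, 0.4, 0.2]
width: 0.0527
gripper_force: 0.0
```

Emit:
{"fn": "arm_command", "kwargs": {"series": [0,0,-0.16,0.9,1,0,0.6,0,0,-0.16,0.9,1,0,0.6,0,0,-0.16,0.9,1,0,0.6,0,0,-0.16,0.9,1,0,0.6]}}

```text
t: 1.72
eef_pos: [0.4314, 0.1401, 0.209]
ee_rot: [3.142, 0.0, -0.088]
force: [-0.1, -0.0, 0.2]
width: 0.0528
gripper_force: 0.0
```

```bash
cat >> h.py <<'E'
JIG=np.array([.6228,.1135,-.0867])
from scipy.spatial.transform import Rotation as R
def togo(x,y,z,yaw=0):  # jig-frame TCP target mm (z above bench), tool x at jig yaw
    s=arm.get_state(); T=R.from_euler("xyz",s["ee_rot"]); p=np.array(s["eef_pos"])
    c,sn=np.cos(JIG[2]),np.sin(JIG[2]); d=p[:2]-JIG[:2]
    print("t",round(s["t"],2),"jig now",np.round([1e3*(c*d[0]+sn*d[1]),1e3*(-sn*d[0]+c*d[1]),1e3*p[2]],1),"F",np.round(s["force"],1),"w",round(s["width"],3))
    t=place(JIG,[[x/1e3,y/1e3,z/1e3]])[0]; G=R.from_euler("xyz",[np.pi,0,JIG[2]+yaw])
    print("turn",np.round((T.inv()*G).as_rotvec()/(np.pi/2),3),"shift",np.round(T.inv().apply(t-p)/.1,3))
E
python3 -c "
from h import *
togo(-185,-27,46)"
```

```text
t 1.73 jig now [-193.     9.9  209. ] F [-0.1 -0.   0.2] w 0.053
turn [ 0.     0.    -0.001] shift [0.08  0.369 1.63 ]
```

Emit:
{"fn": "arm_command", "kwargs": {"series": [0,0,0,0.08,0.37,1,0.6,0,0,0,0.08,0.37,1,0.6,0,0,0,0.08,0.37,1,0.6]}}

```text
t: 2.1
eef_pos: [0.4337, 0.102, 0.1066]
ee_rot: [3.138, 0.005, -0.087]
force: [-0.4, -0.1, 0.6]
width: 0.0527
gripper_force: 0.0
```

Emit:
{"fn": "arm_command", "kwargs": {"series": [0,0,0,0,0,0.3,0.6,0,0,0,0,0,0.5,0.6,0,0,0,0,0,0.62,0.6,0,0,0,0,0,0.62,0.6]}}

```text
t: 2.6
eef_pos: [0.4359, 0.1035, 0.0475]
ee_rot: [3.141, -0.0, -0.085]
force: [-0.3, -0.8, 0.2]
width: 0.0528
gripper_force: 0.0
```

```bash
python3 -c "
from h import *
togo(-110,-27,46)"
```

```text
t 2.6 jig now [-185.3  -26.1   47.5] F [-0.3 -0.8  0.2] w 0.053
turn [ 0.    -0.     0.001] shift [0.753 0.01  0.015]
```

Emit:
{"fn": "arm_command", "kwargs": {"series": [0,0,0,0.1,0,0,0.6,0,0,0,0.17,0,0,0.6,0,0,0,0.24,0,0,0.6,0,0,0,0.31,0,0,0.6,0,0,0,0.38,0,0,0.6,0,0,0,0.45,0,0,0.6,0,0,0,0.51,0,0,0.6,0,0,0,0.57,0,0,0.6]}}

```text
t: 3.6
eef_pos: [0.4927, 0.0976, 0.0471]
ee_rot: [3.141, 0.0, -0.086]
force: [-0.2, 0.5, 0.3]
width: 0.0529
gripper_force: 0.0
```

Emit:
{"fn": "arm_command", "kwargs": {"series": [0,0,0,0.03,0,0,0.6,0,0,0,0.06,0,0,0.6,0,0,0,0.08,0,0,0.6,0,0,0,0.1,0,0,0.6,0,0,0,0.12,0,0,0.6,0,0,0,0.14,0,0,0.6]}}

```text
t: 4.35
eef_pos: [0.5064, 0.0965, 0.0472]
ee_rot: [-3.142, -0.0, -0.086]
force: [0.0, -0.4, 0.2]
width: 0.0526
gripper_force: 0.0
```

```bash
python3 -c "
from h import *
togo(-110,-27,46)
cv2.imwrite('pics/s1.png',cv2.resize(arm.grab_frame('side')[110:270,240:440],None,fx=3.7,fy=3.7,interpolation=cv2.INTER_CUBIC))"
```

```text
t 4.35 jig now [-114.5  -27.    47.2] F [ 0.  -0.4  0.2] w 0.053
turn [-0. -0.  0.] shift [ 0.045 -0.     0.012]
```

View pics/s1.png

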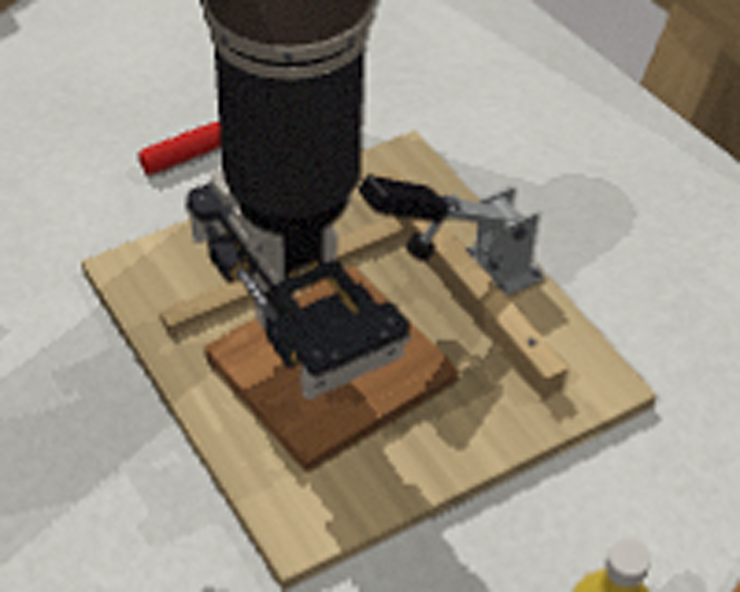

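The panel's corners, at (207,355) and (308,467) in the crop, look unmoved, and the gripper seems to hover over them. I'll check this against projections.

```bash
python3 - <<'E'
from h import *
s=arm.get_state();T=R.from_euler("xyz",s["ee_rot"]);p=np.array(s["eef_pos"])
pts=[[0,0,0],[0,0,.022],[0,.047,.022],[0,-.047,.022],[0,.0965,-.044],[0,-.0965,-.044],[.039,.0965,-.044],[-.039,.0965,-.044]]
q=proj(T.apply(pts)+p,M["side"])
im=arm.grab_frame('side')[90:290,240:440]; im=cv2.resize(im,None,fx=3,fy=3,interpolation=cv2.INTER_CUBIC)
for i,(u,v) in enumerate(q):
    c=(int((u-240)*3),int((v-90)*3));cv2.circle(im,c,3,(0,255,255),-1);cv2.putText(im,str(i),c,0,.5,(0,255,0))
for v,col in((( .5419,.0938,.0439),(255,0,0)),(JIG,(0,0,255))):
  P=[[-.075,.07,.036],[.075,.07,.036],[.075,-.07,.036],[-.075,-.07,.036]] if col[0] else [[-.1,.07,.036],[.05,.07,.036],[.05,-.07,.036],[-.1,-.07,.036]]
  cv2.polylines(im,[((proj(place(v,P),M["side"])-[240,90])*3).astype(int)],True,col)
w=arm.grab_frame("wrist");w=cv2.resize(w,(320,200))
o=np.zeros((600,800,3),np.uint8);o[:,:600]=im;o[:200,480:]=w
cv2.imwrite("pics/s2.png",o)
E
```

```text
(no output)
```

View pics/s2.png

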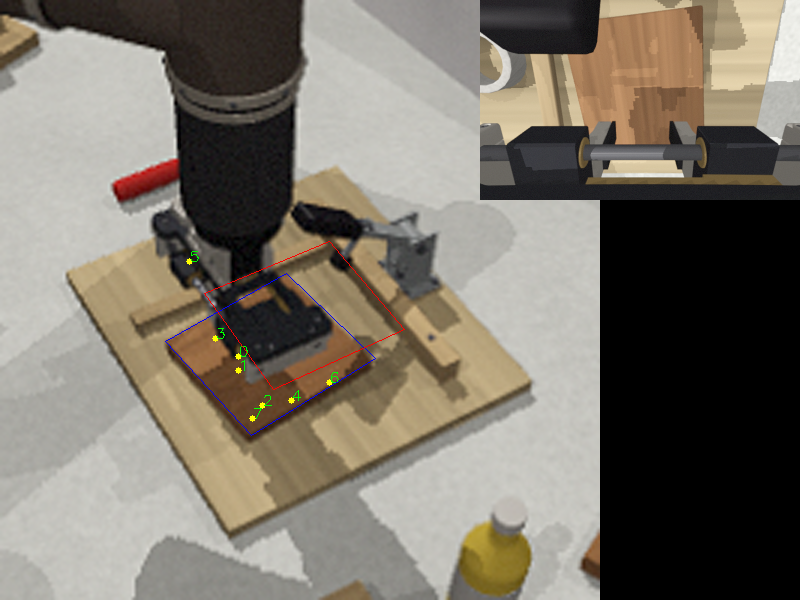

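```bash
python3 - <<'E'
from h import *
s0=np.array([0.2236,.6364,.2083]);T=R.from_euler("xyz",[3.14009,0,-.33788])
pts=np.array([[0,0,0],[0,0,.022],[0,.054,.022],[0,-.054,.022],[0,.0965,-.044],[0,-.0965,-.044]])
a=cv2.imread("pics/side0.png")[40:160,60:200];a=cv2.resize(a,None,fx=4,fy=4,interpolation=cv2.INTER_CUBIC)
for i,(u,v) in enumerate(proj(T.apply(pts)+s0,M["side"])):
    c=(int((u-60)*4),int((v-40)*4));cv2.circle(a,c,3,(0,255,255),-1);cv2.putText(a,str(i),c,0,.5,(0,255,0))
s=arm.get_state();p=np.array(s["eef_pos"]);T=R.from_euler("xyz",s["ee_rot"]);m=arm.camera_model("wrist")
W=np.array(m["pose"]);print("cam in tool",np.round(T.inv().apply(W[:3,3]-p),4),"\n",np.round(T.as_matrix().T@W[:3,:3],3),m["fovy"])
w=arm.grab_frame("wrist");w0=w.copy()
cv2.imwrite("pics/w_raw.png",w0)
q=proj(T.apply([[0,.026,.022],[0,-.026,.022],[0,.026,0],[0,-.026,0]])+p,m)
for i,c in enumerate(q.astype(int)):cv2.circle(w,tuple(int(k) for k in c),3,(0,255,255),-1);print(c)
for v,P in(((.5419,.0938,.0439),[[-.075,.07,.036],[.075,.07,.036],[.075,-.07,.036],[-.075,-.07,.036]]),(JIG,[[-.205,.185,.018],[.135,.185,.018],[.135,-.175,.018],[-.205,-.175,.018]])):
    q=proj(place(v,P),m);print(q.round());cv2.polylines(w,[q.clip(-3000,3000).astype(int)],True,(255,0,0))
# side stop inner edge top
q=proj(place(JIG,[[-.175,.07,.03],[.05,.07,.03]]),m);print(q.round());cv2.polylines(w,[q.astype(int)],False,(0,255,0))
o=np.zeros((600,800,3),np.uint8);o[:400,:640]=w;b=cv2.resize(a,(233*2,200*2));o[400:600,:233]=cv2.resize(a,(233,200));o[200:600,560-0:800]=0
o=np.zeros((600,800,3),np.uint8);o[:330,:528]=cv2.resize(w,(528,330));o[330:600,:315]=cv2.resize(a,(315,270));o[240:,320:]=cv2.resize(a,(480,360)) if False else o[240:,320:]
cv2.imwrite("pics/w1.png",np.vstack([cv2.resize(w,(528,330)),np.hstack([cv2.resize(a,(315,270)),np.zeros((270,213,3),np.uint8)])]))
E
```

```text
cam in tool [ 0.081   0.0002 -0.1752] 
 [[-0.    -0.955 -0.297]
 [ 1.    -0.     0.   ]
 [-0.    -0.297  0.955]] 59.317956930022376
[367 229]
[281 229]
[372 245]
[276 245]
[[226. 309.]
 [160.  46.]
 [450.   4.]
 [456. 283.]]
[[  16.  349.]
 [-240. -390.]
 [ 708. -377.]
 [ 538.  348.]]
[[ 172.  321.]
 [ 104. -111.]]
```

View pics/w1.png

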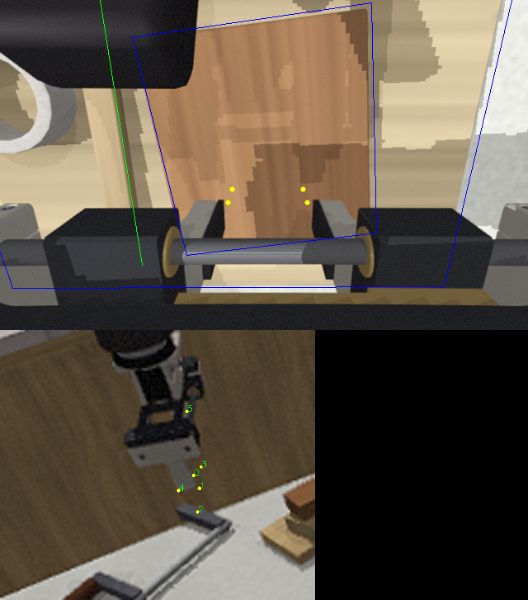

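The wrist and side views agree: the visible fingertips end about 37 mm short of the stated tip. In the wrist view they appear at about (220,200) and (315,200), while the predicted points at (232,189) and (303,189) lie on bare panel. So the fingers passed over the panel without touching it. I'll back off and find the tip height by touching the base gently.

Emit:
{"fn": "arm_command", "kwargs": {"series": [0,0,0,-0.3,0,0,0.6,0,0,0,-0.72,0,0,0.6,0,0,0,-0.72,0,0,0.6,0,0,0,-0.72,0,0.28,0.6,0,0,0,-0.72,0,0.28,0.6]}}

```text
t: 5.18
eef_pos: [0.4338, 0.102, 0.0181]
ee_rot: [3.14, 0.002, -0.087]
force: [-1.3, -0.7, -0.3]
width: 0.0525
gripper_force: 0.0
```

Emit:
{"fn": "arm_command", "kwargs": {"series": [0,0,0,0,0,0.03,0.6,0,0,0,0,0,0.06,0.6,0,0,0,0,0,0.09,0.6,0,0,0,0,0,0.09,0.6]}}

```text
t: 5.68
eef_pos: [0.4345, 0.1026, 0.0101]
ee_rot: [3.141, 0.0, -0.087]
force: [0.2, 0.0, -0.9]
width: 0.0528
gripper_force: 0.0
```

```bash
python3 -c "
from h import *
togo(-185,-27,4)
w=arm.grab_frame('side')[110:290,220:440]
cv2.imwrite('pics/s3.png',cv2.resize(w,None,fx=3.3,fy=3.3,interpolation=cv2.INTER_CUBIC))"
```

```text
t 5.67 jig now [-186.6  -27.2   10.1] F [ 0.2  0.  -0.9] w 0.053
turn [0. 0. 0.] shift [ 0.016 -0.002  0.061]
```

View pics/s3.png

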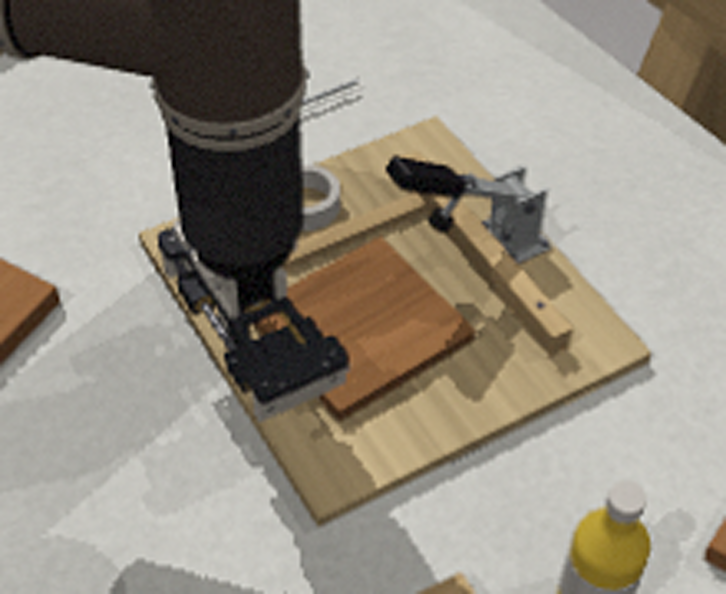

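No contact at TCP z = 10 mm, so the stated tip can't be right: it would be below the bench. The panel is still where it was. I'll probe further in small steps.

Emit:
{"fn": "arm_command", "kwargs": {"series": [0,0,0,0,0,0.02,0.6,0,0,0,0,0,0.04,0.6,0,0,0,0,0,0.04,0.6]}}

```text
t: 6.1
eef_pos: [0.4345, 0.1026, 0.006]
ee_rot: [3.141, 0.0, -0.086]
force: [-0.0, -0.2, -0.4]
width: 0.0528
gripper_force: 0.0
```

Emit:
{"fn": "arm_command", "kwargs": {"series": [0,0,0,0,0,0.01,0.6,0,0,0,0,0,0.02,0.6,0,0,0,0,0,0.02,0.6]}}

```text
t: 6.48
eef_pos: [0.4346, 0.1026, 0.0041]
ee_rot: [3.142, 0.0, -0.086]
force: [-0.1, 0.7, -0.4]
width: 0.0528
gripper_force: 0.0
```

Emit:
{"fn": "arm_command", "kwargs": {"series": [0,0,0,0,0,0.01,0.6,0,0,0,0,0,0.02,0.6,0,0,0,0,0,0.02,0.6]}}

```text
t: 6.85
eef_pos: [0.4345, 0.1026, 0.0021]
ee_rot: [3.141, 0.0, -0.087]
force: [-0.3, -1.5, 0.1]
width: 0.0523
gripper_force: 0.0
```

Emit:
{"fn": "arm_command", "kwargs": {"series": [0,0,0,0,0,0.01,0.6,0,0,0,0,0,0.02,0.6,0,0,0,0,0,0.02,0.6]}}

```text
t: 7.22
eef_pos: [0.4347, 0.1027, 0.0008]
ee_rot: [-3.142, -0.0, -0.086]
force: [-3.4, 0.3, 12.9]
width: 0.0525
gripper_force: 6.3
```

Emit:
{"fn": "arm_command", "kwargs": {"series": [0,0,0,0,0,0.01,0.6,0,0,0,0,0,0.02,0.6,0,0,0,0,0,0.02,0.6]}}

```text
t: 7.6
eef_pos: [0.4347, 0.1027, 0.0006]
ee_rot: [-3.142, -0.001, -0.085]
force: [-14.2, -1.2, 43.3]
width: 0.0529
gripper_force: 21.9
```

Contact at TCP z = 0.8 mm on the base (z = 18 mm), so the tips are really 17 mm behind the TCP. I'll raise 7 mm and push the panel towards the fence.

Emit:
{"fn": "arm_command", "kwargs": {"series": [0,0,0,0,0,-0.08,0.6,0,0,0,0.1,0,-0.08,0.6,0,0,0,0.18,0,-0.08,0.6,0,0,0,0.25,0,-0.08,0.6,0,0,0,0.32,0,-0.08,0.6,0,0,0,0.39,0,-0.08,0.6,0,0,0,0.46,0,-0.08,0.6,0,0,0,0.52,0,-0.08,0.6]}}

```text
t: 8.6
eef_pos: [0.4867, 0.098, 0.006]
ee_rot: [3.141, 0.0, -0.087]
force: [-0.8, 0.6, -1.0]
width: 0.0529
gripper_force: 0.6
```

Emit:
{"fn": "arm_command", "kwargs": {"series": [0,0,0,0.04,0,0,0.6,0,0,0,0.08,0,0,0.6,0,0,0,0.12,0,0,0.6,0,0,0,0.16,0,0,0.6,0,0,0,0.19,0,0,0.6,0,0,0,0.19,0,0,0.6]}}

```text
t: 9.35
eef_pos: [0.5058, 0.0966, 0.0063]
ee_rot: [-3.141, -0.001, -0.086]
force: [0.1, 0.8, 1.4]
width: 0.0526
gripper_force: 0.0
```

```bash
python3 -c "
from h import *
togo(-110,-27,6)"
```

```text
t 9.35 jig now [-115.1  -27.     6.3] F [0.1 0.8 1.4] w 0.053
turn [-0. -0.  0.] shift [0.051 0.    0.003]
```

Now approach the fence in small steps, watching the force.

Emit:
{"fn": "arm_command", "kwargs": {"series": [0,0,0,0.02,0,0,0.6,0,0,0,0.03,0,0,0.6,0,0,0,0.04,0,0,0.6,0,0,0,0.04,0,0,0.6]}}

```text
t: 9.85
eef_pos: [0.5087, 0.096, 0.0062]
ee_rot: [3.141, 0.001, -0.087]
force: [-6.3, 1.5, 4.5]
width: 0.0526
gripper_force: 3.1
```

Emit:
{"fn": "arm_command", "kwargs": {"series": [0,0,0,0.01,0,0,0.6,0,0,0,0.02,0,0,0.6,0,0,0,0.02,0,0,0.6]}}

```text
t: 10.22
eef_pos: [0.5087, 0.0959, 0.0061]
ee_rot: [3.141, 0.004, -0.087]
force: [-15.8, 6.3, 13.9]
width: 0.0528
gripper_force: 8.2
```

Emit:
{"fn": "arm_command", "kwargs": {"series": [0,0,0,0.01,0,0,0.6,0,0,0,0.02,0,0,0.6,0,0,0,0.02,0,0,0.6]}}

```text
t: 10.6
eef_pos: [0.5087, 0.0958, 0.006]
ee_rot: [3.14, 0.007, -0.087]
force: [-24.7, 11.3, 20.8]
width: 0.0523
gripper_force: 13.2
```

```bash
python3 -c "
from h import *
togo(-110,-27,6)
w=arm.grab_frame('side')[110:290,220:440]
cv2.imwrite('pics/s4.png',cv2.resize(w,None,fx=3.3,fy=3.3,interpolation=cv2.INTER_CUBIC))"
```

```text
t 10.6 jig now [-112.1  -27.5    6. ] F [-24.7  11.3  20.8] w 0.052
turn [ 0.001  0.004 -0.   ] shift [ 0.021 -0.005  0.   ]
```

View pics/s4.png

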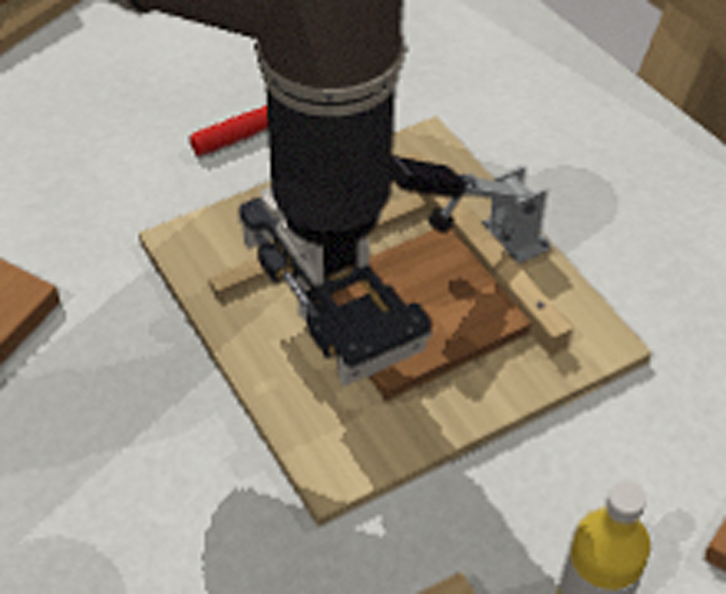

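The panel's right edge now lies along the fence, from about (450,225) to (530,325), and the force rises against a hard stop. Before planning the y push I'll check the wrist joint and where the bottle and offcut are.

```bash
python3 - <<'E'
from h import *
print(np.round(arm.get_state()["q"],2))
def tri(a,b,z):  # bench-plane/height z fit from both cameras, in jig mm
    r=least_squares(lambda v:np.r_[proj([[v[0],v[1],z]],M["scene"])[0]-a,proj([[v[0],v[1],z]],M["side"])[0]-b],[.6,-.1])
    d=r.x-JIG[:2];c,s=np.cos(JIG[2]),np.sin(JIG[2]);print(np.round([1e3*(c*d[0]+s*d[1]),1e3*(-s*d[0]+c*d[1])]),abs(r.fun).max())
tri([254,270],[409,261],.16)   # bottle cap
tri([249,250],[349,300],.015)  # offcut
E
```

```text
[ 0.56  0.34 -0.57 -0.   -0.67  0.92]
[ -51. -335.] 1.4482399231628733
[-178. -296.] 0.6531985150302262
```

Emit:
{"fn": "arm_command", "kwargs": {"series": [0,0,0,-0.2,0,0,0.6,0,0,0,-0.28,0,-0.3,0.6,0,0,0,-0.28,0.4,-0.6,0.6,0,0,0,-0.28,1,-0.6,0.6,0,0,0,-0.28,1,-0.6,0.6]}}

```text
t: 11.28
eef_pos: [0.4767, -0.004, 0.0667]
ee_rot: [-3.141, -0.002, -0.09]
force: [0.0, 0.8, 0.3]
width: 0.0525
gripper_force: 0.0
```

Emit:
{"fn": "arm_command", "kwargs": {"series": [0,0,1,0.5,0.1,0,0.6,0,0,1,0.5,0.1,0,0.6,0,0,1,0.5,0.1,0,0.6,0,0,1,0.5,0.1,0,0.6,0,0,1,0.5,0.1,0,0.6,0,0,1,0.5,0.1,0,0.6,0,0,1,0.5,0.1,0,0.6,0,0,1,0.5,0.1,0,0.6]}}

```text
t: 12.28
eef_pos: [0.5267, -0.015, 0.0662]
ee_rot: [-3.14, 0.0, -1.592]
force: [0.0, -0.5, -0.3]
width: 0.0523
gripper_force: 0.0
```

```bash
python3 -c "
from h import *
togo(-30,-137,6,-np.pi/2)"
```

```text
t 12.28 jig now [ -84.6 -136.4   66.2] F [ 0.  -0.5 -0.3] w 0.052
turn [-0.001  0.     0.042] shift [ 0.042 -0.544  0.602]
```

Emit:
{"fn": "arm_command", "kwargs": {"series": [0,0,0.042,0.04,-0.54,0,0.6,0,0,0.042,0.04,-0.54,0.3,0.6,0,0,0.042,0.04,-0.54,0.55,0.6,0,0,0.042,0.04,-0.54,0.6,0.6,0,0,0.042,0.04,-0.54,0.6,0.6]}}

```text
t: 12.9
eef_pos: [0.5801, -0.0202, 0.0063]
ee_rot: [-3.141, -0.0, -1.652]
force: [-0.9, -0.0, 0.5]
width: 0.0529
gripper_force: 0.0
```

```bash
python3 -c "
from h import *
togo(-30,-82,6,-np.pi/2)"
```

```text
t 12.9 jig now [ -30.9 -136.9    6.3] F [-0.9 -0.   0.5] w 0.053
turn [-0.    -0.     0.004] shift [-0.549 -0.012  0.003]
```

Emit:
{"fn": "arm_command", "kwargs": {"series": [0,0,0.004,-0.12,0,0,0.6,0,0,0.004,-0.22,0,0,0.6,0,0,0.004,-0.28,0,0,0.6,0,0,0.004,-0.34,0,0,0.6,0,0,0.004,-0.4,0,0,0.6,0,0,0.004,-0.45,0,0,0.6,0,0,0.004,-0.48,0,0,0.6,0,0,0.004,-0.5,0,0,0.6]}}

```text
t: 13.9
eef_pos: [0.5836, 0.0294, 0.0061]
ee_rot: [3.141, -0.0, -1.659]
force: [0.2, -5.0, 3.5]
width: 0.0527
gripper_force: 2.3
```

Emit:
{"fn": "arm_command", "kwargs": {"series": [0,0,0,-0.02,0,0,0.6,0,0,0,-0.03,0,0,0.6,0,0,0,-0.04,0,0,0.6,0,0,0,-0.04,0,0,0.6]}}

```text
t: 14.4
eef_pos: [0.584, 0.0334, 0.0061]
ee_rot: [3.142, 0.0, -1.659]
force: [0.4, -3.1, 2.5]
width: 0.0524
gripper_force: 1.7
```

```bash
python3 -c "
from h import *
togo(-30,-82,6,-np.pi/2)"
```

```text
t 14.4 jig now [-31.7 -83.1   6.1] F [ 0.4 -3.1  2.5] w 0.052
turn [ 0.     0.    -0.001] shift [-0.011 -0.017  0.001]
```

Emit:
{"fn": "arm_command", "kwargs": {"series": [0,0,0,-0.01,0,0,0.6,0,0,0,-0.02,0,0,0.6,0,0,0,-0.02,0,0,0.6]}}

```text
t: 14.78
eef_pos: [0.5842, 0.0355, 0.0061]
ee_rot: [3.142, 0.0, -1.659]
force: [-0.5, -3.5, 2.9]
width: 0.0523
gripper_force: 1.5
```

Emit:
{"fn": "arm_command", "kwargs": {"series": [0,0,0,-0.01,0,0,0.6,0,0,0,-0.02,0,0,0.6,0,0,0,-0.02,0,0,0.6]}}

```text
t: 15.15
eef_pos: [0.5844, 0.0375, 0.0061]
ee_rot: [-3.142, 0.0, -1.659]
force: [-0.8, -3.2, 1.7]
width: 0.0532
gripper_force: 1.3
```

Emit:
{"fn": "arm_command", "kwargs": {"series": [0,0,0,-0.01,0,0,0.6,0,0,0,-0.02,0,0,0.6,0,0,0,-0.02,0,0,0.6]}}

```text
t: 15.52
eef_pos: [0.5844, 0.0378, 0.0061]
ee_rot: [3.141, -0.002, -1.659]
force: [2.2, -10.4, 2.0]
width: 0.0526
gripper_force: 5.5
```

Emit:
{"fn": "arm_command", "kwargs": {"series": [0,0,0,-0.01,0,0,0.6,0,0,0,-0.02,0,0,0.6,0,0,0,-0.02,0,0,0.6]}}

```text
t: 15.9
eef_pos: [0.5844, 0.0379, 0.0062]
ee_rot: [3.14, -0.004, -1.659]
force: [3.7, -21.7, 2.0]
width: 0.0526
gripper_force: 10.3
```

Emit:
{"fn": "arm_command", "kwargs": {"series": [0,0,0,0.2,0,0,0.6,0,0,0,0.6,0,-0.3,0.6,0,0,0,0.6,0.5,-0.6,0.6,0,0,0,0.6,1,-0.6,0.6,0,0,0,0.6,1,-0.6,0.6]}}

```text
t: 16.52
eef_pos: [0.4766, -0.0099, 0.0665]
ee_rot: [3.141, 0.002, -1.659]
force: [0.7, 0.1, 0.7]
width: 0.0523
gripper_force: 0.0
```

Emit:
{"fn": "arm_command", "kwargs": {"series": [0,0,-1,-0.4,0.2,0,0.6,0,0,-1,-0.4,0.2,0,0.6,0,0,-1,-0.4,0.2,0,0.6,0,0,-1,-0.4,0.2,0,0.6,0,0,-1,-0.4,0.2,0,0.6,0,0,-1,-0.4,0.2,0,0.6,0,0,-1,-0.4,0.2,0,0.6,0,0,-1,-0.4,0.2,0,0.6]}}

```text
t: 17.52
eef_pos: [0.4641, 0.0324, 0.066]
ee_rot: [-3.141, -0.0, -0.152]
force: [0.9, -0.1, 0.2]
width: 0.0528
gripper_force: 0.0
```

```bash
python3 -c "
from h import *
togo(-140,-5,6)"
```

```text
t 17.52 jig now [-151.1  -94.6   66. ] F [ 0.9 -0.1  0.2] w 0.053
turn [-0.001 -0.    -0.042] shift [ 0.052 -0.901  0.601]
```

Emit:
{"fn": "arm_command", "kwargs": {"series": [0,0,-0.042,0.05,-0.5,0,0.6,0,0,-0.042,0.05,-0.9,0,0.6,0,0,-0.042,0.05,-0.9,0.3,0.6,0,0,-0.042,0.05,-0.9,0.55,0.6,0,0,-0.042,0.05,-0.9,0.6,0.6,0,0,-0.042,0.05,-0.9,0.6,0.6]}}

```text
t: 18.27
eef_pos: [0.483, 0.1201, 0.0063]
ee_rot: [3.142, 0.0, -0.093]
force: [-0.4, -0.0, 0.6]
width: 0.0523
gripper_force: 0.0
```

```bash
python3 -c "
from h import *
togo(-112,-5,6)"
```

```text
t 18.27 jig now [-139.8   -5.5    6.3] F [-0.4 -0.   0.6] w 0.052
turn [ 0.     0.    -0.004] shift [ 0.278 -0.007  0.003]
```

Emit:
{"fn": "arm_command", "kwargs": {"series": [0,0,-0.004,0.12,0,0,0.6,0,0,-0.004,0.18,0,0,0.6,0,0,-0.004,0.22,0,0,0.6,0,0,-0.004,0.25,0,0,0.6,0,0,-0.004,0.27,0,0,0.6,0,0,-0.004,0.27,0,0,0.6]}}

```text
t: 19.02
eef_pos: [0.5095, 0.1174, 0.0061]
ee_rot: [3.141, 0.0, -0.087]
force: [0.3, 0.3, -0.3]
width: 0.0522
gripper_force: 0.0
```

Emit:
{"fn": "arm_command", "kwargs": {"series": [0,0,0,0.01,0,0,0.6,0,0,0,0.02,0,0,0.6,0,0,0,0.02,0,0,0.6]}}

```text
t: 19.4
eef_pos: [0.5104, 0.1171, 0.006]
ee_rot: [3.141, 0.002, -0.087]
force: [-5.3, 1.2, 4.1]
width: 0.0527
gripper_force: 2.8
```

Emit:
{"fn": "arm_command", "kwargs": {"series": [0,0,0,0.01,0,0,0.6,0,0,0,0.02,0,0,0.6,0,0,0,0.02,0,0,0.6]}}

```text
t: 19.77
eef_pos: [0.5105, 0.117, 0.006]
ee_rot: [3.141, 0.004, -0.087]
force: [-14.4, 6.6, 11.7]
width: 0.0527
gripper_force: 8.1
```

```bash
python3 -c "
from h import *
togo(-112,-5,6)"
```

```text
t 19.77 jig now [-112.2   -6.2    6. ] F [-14.4   6.6  11.7] w 0.053
turn [ 0.001  0.003 -0.   ] shift [ 0.002 -0.012  0.   ]
```

The panel stops at the same place as before, so it is flush with the fence, and the side stop contact was already made. Now I back off, lift and close the gripper.

Emit:
{"fn": "arm_command", "kwargs": {"series": [0,0,0,-0.15,0,0,0.6,0,0,0,-0.4,0,-0.2,0,0,0,0,-0.4,0,-0.6,0,0,0,0,-0.4,0,-1,0,0,0,0,-0.4,0,-1,0]}}

```text
t: 20.4
eef_pos: [0.4756, 0.1219, 0.1094]
ee_rot: [-3.137, -0.006, -0.086]
force: [0.4, 0.5, -0.4]
width: 0.0181
gripper_force: 0.0
```

Emit:
{"fn": "arm_command", "kwargs": {"series": [0,0,0,0,0,-0.6,0,0,0,0,0,0,-0.85,0,0,0,0,0,0,-0.85,0,0,0,0,0,0,-0.85,0]}}

```text
t: 20.9
eef_pos: [0.473, 0.1203, 0.1899]
ee_rot: [3.141, 0.001, -0.087]
force: [-0.7, 0.5, -0.1]
width: 0.0007
gripper_force: 0.0
```

```bash
python3 -c "
from h import *
togo(4,0,192)"
```

```text
t 20.9 jig now [-149.9   -6.2  189.9] F [-0.7  0.5 -0.1] w 0.001
turn [ 0.     0.001 -0.   ] shift [ 1.539 -0.062 -0.022]
```

Emit:
{"fn": "arm_command", "kwargs": {"series": [0,0,0,0.5,-0.06,0,0,0,0,0,1,-0.06,0,0,0,0,0,1,-0.06,0,0]}}

```text
t: 21.28
eef_pos: [0.5753, 0.1173, 0.1878]
ee_rot: [3.139, 0.004, -0.088]
force: [-1.3, -0.5, -0.2]
width: 0.0006
gripper_force: 0.0
```

Emit:
{"fn": "arm_command", "kwargs": {"series": [0,0,0,0.54,0,0,0,0,0,0,0.54,0,0,0,0,0,0,0.54,0,0.2,0,0,0,0,0.54,0,0.42,0,0,0,0,0.54,0,0.42,0]}}

```text
t: 21.9
eef_pos: [0.6261, 0.113, 0.1471]
ee_rot: [3.14, 0.003, -0.086]
force: [0.1, 0.4, 1.5]
width: 0.0004
gripper_force: 0.0
```

```bash
python3 -c "
from h import *
togo(4,0,141)"
```

```text
t 21.9 jig now [  3.3  -0.2 147.1] F [0.1 0.4 1.5] w 0.0
turn [0.001 0.002 0.   ] shift [ 0.007 -0.002  0.061]
```

Emit:
{"fn": "arm_command", "kwargs": {"series": [0,0,0,0,0,0.07,0,0,0,0,-0.04,0,0.14,0,0,0,0,-0.08,0,0.21,0,0,0,0,-0.12,0,0.27,0,0,0,0,-0.12,0,0.27,0]}}

```text
t: 22.52
eef_pos: [0.6165, 0.1145, 0.1241]
ee_rot: [-3.141, -0.003, -0.086]
force: [-1.5, -0.2, 9.2]
width: 0.0004
gripper_force: 4.2
```

```bash
python3 -c "
from h import *
togo(-18,0,97)"
```

```text
t 22.52 jig now [ -6.3   0.5 124.1] F [-1.5 -0.2  9.2] w 0.0
turn [-0.    -0.002  0.001] shift [-0.117  0.005  0.271]
```

Emit:
{"fn": "arm_command", "kwargs": {"series": [0,0,0,-0.03,0,0.08,0,0,0,0,-0.06,0,0.16,0,0,0,0,-0.09,0,0.23,0,0,0,0,-0.1,0,0.3,0,0,0,0,-0.12,0,0.37,0,0,0,0,-0.13,0,0.44,0,0,0,0,-0.13,0,0.48,0,0,0,0,-0.13,0,0.5,0]}}

```text
t: 23.52
eef_pos: [0.6025, 0.1153, 0.0722]
ee_rot: [3.141, 0.001, -0.086]
force: [-6.3, 0.9, 12.7]
width: 0.0005
gripper_force: 6.3
```

```bash
python3 -c "
from h import *
togo(-22,0,70)"
```

```text
t 23.52 jig now [-20.3   0.   72.2] F [-6.3  0.9 12.7] w 0.0
turn [0. 0. 0.] shift [-0.017  0.     0.022]
```

Emit:
{"fn": "arm_command", "kwargs": {"series": [0,0,0,0,0,0.02,0,0,0,0,0,0,0.03,0,0,0,0,0,0,0.03,0]}}

```text
t: 23.9
eef_pos: [0.6026, 0.1153, 0.0721]
ee_rot: [3.141, -0.001, -0.086]
force: [-9.7, 0.4, 23.1]
width: 0.0005
gripper_force: 11.2
```

Emit:
{"fn": "arm_command", "kwargs": {"series": [0,0,0,0,0,-0.1,0,0,0,0,0,0,-0.3,0,0,0,0,0,0,-0.6,0,0,0,0,0,0,-1,0,0,0,0,0,0,-1,0]}}

```text
t: 24.52
eef_pos: [0.605, 0.1162, 0.1731]
ee_rot: [-3.139, -0.006, -0.086]
force: [-0.4, -0.8, -0.6]
width: 0.0004
gripper_force: 0.0
```

Emit:
{"fn": "arm_command", "kwargs": {"series": [0,0,0,-0.5,0,-0.3,0,0,0,0,-1,0,-0.3,0,0,0,0,-1,0,-0.3,0,0,0,0,-1,0,-0.3,0]}}

```text
t: 25.02
eef_pos: [0.5033, 0.1243, 0.1993]
ee_rot: [-3.141, -0.001, -0.086]
force: [0.3, 0.3, -0.3]
width: 0.0006
gripper_force: 0.0
```

Emit:
{"fn": "arm_command", "kwargs": {"series": [0,0,0,-0.5,-0.5,0,0,0,0,0,-0.6,-1,0,0,0,0,0,-0.6,-1,0,0,0,0,0,-0.6,-1,0,0]}}

```text
t: 25.52
eef_pos: [0.4523, 0.229, 0.1984]
ee_rot: [3.14, 0.001, -0.086]
force: [0.0, -0.2, 0.1]
width: 0.0003
gripper_force: 0.0
```

```bash
python3 - <<'E'
from h import *
s=arm.get_state();print(s["t"],s["eef_pos"],s["force"])
a=arm.grab_frame('side')[135:270,255:425];b=arm.grab_frame('scene')[165:315,275:455]
# outline of home panel top, side
q=((proj(place(JIG,[[-.1,.07,.036],[.05,.07,.036],[.05,-.07,.036],[-.1,-.07,.036]]),M["side"])-[255,135]))
a=cv2.resize(a,(440,349),interpolation=cv2.INTER_CUBIC);b=cv2.resize(b,(360,300),interpolation=cv2.INTER_CUBIC)
o=np.zeros((349,800,3),np.uint8);o[:,:440]=a;o[:300,440:]=b
cv2.imwrite('pics/f.png',o)
E
```

```text
25.525 [0.45228954 0.22900217 0.19843875] [ 0.01303001 -0.17491486  0.10084303]
```

View pics/f.png

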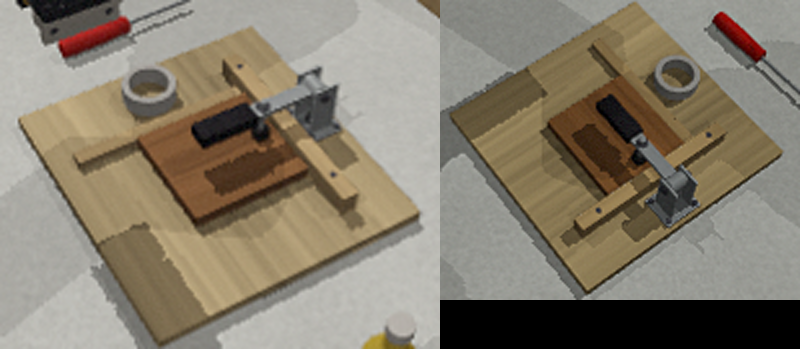

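The last picture shows the lever level, from (195,130) to (320,85), with its foot on the panel at (260,130). The panel is flush along the side stop and the fence, and the tape roll and screwdriver have not moved. I'm handing it in.

```bash
python3 -c "
from station import arm
print(arm.job_done())"
```

```text
the job is handed in; nothing more can be done
None
```

The panel is against the fence and the side stop, the lever is latched down with its foot on the panel, nothing else was touched, and the job was handed in at about 25.5 s of the 61 s allowed.

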